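Close the sample chest and stack the two cases on it

ROBOT

A 7-joint arm with a two-finger parallel gripper is mounted at the origin on the work surface. World frame = base frame: x ahead of the robot, y to its left, z up, the work surface at z = 0. Lengths are in m, angles in rad, forces in N, time in s.
With the tool pointing down it reaches from about 0.425 to 1.025 m from the base axis. Payload 3.6 kg.
Tool frame: the origin (TCP) lies midway between the tips of the shut fingers; the grasp point (between the pads) lies 19 mm behind it; z points along the fingers, y is the direction in which the jaws open and shut (so a half turn about z gives the same grasp; the last joint's range is limited). The gripper opens to 85 mm and grips with 20 to 120 N. Pads are 22 mm wide; open, the fingers measure 114 mm over their backs; the gripper's body (76 mm by 85 mm) begins 54 mm behind the grasp point. The pads swing forward as they close: fully open they stand 13 mm farther back than shut.
Start: joints at [-0.093, 0.591, 0.048, 1.609, -0.033, 0.943, -0.034], TCP at [0.725, 0, 0.231] pointing down, gripper open.
Joint ranges: [-2.69, 2.69], [-0.47, 2.24], [-1.27, 1.36], [0.19, 2.51], [-1.53, 4.68], [0.08, 2.07], [-3.09, 3.09]. Speed limits (rad/s): [2.57, 2.57, 3.14, 3.14, 3.14, 3.14, 3.14].

INTERFACE

Orientations are given as a unit quaternion [x, y, z, w].
In Python, from station import monitor, read_camera, ctrl gives the robot as it stands.
- The arm moves only by the tool servo_tool, never from a script. Its argument "moves" is a list that holds one entry, the list of rows, each a list of 7 numbers: the shift along the tool's x, y, z in mm, then the turn, a rotation vector about the tool's x, y, z in degrees, then the opening, from -1 (shut) to 1 (fully open). A call has 1 to 8 rows; each row shifts and turns the pose as measured when the row begins, along the tool's axes as they then stand; what a row does not reach is not made up. A row lasts 1/10 s, in which the tool goes at most 50 mm and 8.59 degrees, less where a joint would pass 70% of its speed; a pose out of reach is approached as far as the arm can. A call is refused whole if a number of a shift passes 50 or a number of a turn 8.59, either way. A call with a gripper value outside its range is refused whole. The fingers move at their own pace and stop on an object; the grip force is fixed at half the most. Time passes only in rows, so rows that do not move let the fingers close. It gives the time, the measured TCP pose, the force and the opening at its end, in the units of the state.
- monitor.get_state(): the state, without advancing time (a new reading comes with each control period).
- read_camera(name): name is "scene" or "side" or "wrist"; returns a dict with "color" (480x640x3 uint8, red, green, blue), "fx", "fy", "cx", "cy" (pixels), "k1" (the pictures are not rectified: a ray, as slopes to the right and down, at radius r is drawn at 1 + k1 r^2 times it, then the intrinsics apply), "rvec" (rotation vector, rad) and "tvec" (3), from world to camera coordinates, as OpenCV has them; the wrist camera has in their place "hand_eye" (4x4, takes a point from camera to tool coordinates, whose origin is the TCP and whose axes are the flange's). Camera axes: x right, y down, z forward; pixel columns grow to the right and rows downward; lengths in m; the calibration is good to about 2 mm. A picture is of the moment at which its call begins: read the wrist's pose just before it. There is no depth.
- ctrl.sign_off(): hands the job in, once; it reports no verdict.
The state is a dict: "time": time; "q": joint angles; "joint_velocities": joint speeds; "joint_torque": joint torques, N m; "position": TCP position; "eef_rot": TCP orientation; "ft_force": force on the tool from outside, world axes, zero at the start; "moment": the same for the moment, N m; "gripper_width": finger opening in m.
Only numpy, scipy, OpenCV 4.12 (cv2) and the standard library are available. Lean on these libraries where they do the work, as an engineer would, in place of code of your own. Each camera call takes 0.05 s, during which the arm holds its last target.

TASK

Shut the lid of the open sample chest, then stack the two closed cases on it as one tidy column: first the larger case in the middle of the lid with its long sides parallel to the chest's long sides, then the smaller case in the middle of the larger one, long sides parallel too. Set each case down gently rather than dropping it, let go, and leave the jar, the beaker and the computer mouse where they are.

Things in the scene. Friction and masses are not known exactly. Their poses are not given: they have to be found in the camera images.
- chest: White plastic sample chest, screwed to the bench (immovable) by a small steel ear in the middle of each short side, vials inside. 110 along its x, 150 along its y (the long sides), 60 high without the lid. Origin: centre of its underside; z up. Its +x side, away from the robot, carries the lid's hinge.
- lid (a joint): Angle (rad) of the chest's lid, a flat white plate 8 thick, 150 along the hinge and 114 from hinge to free edge (4 beyond the chest's front wall). 0 is shut, 1.57 upright, at most 1.9, leaning back beyond the hinge. It has a stiff hinge and stays where it is left; about 0.2 N m swings it shut (2 to 3 N at the free edge).
- hinge (a point): Point on the lid's hinge axis, halfway along it, 60 above the bench, on top of the chest's +x wall (at 55, 0, 60 in the chest's frame). Axes as the chest's; the lid turns about its y. The lid's inner face passes through this axis, so the shut lid's upper face is at 68 above the bench.
- lid_top (a point): Point on the lid's upper (outer) face, 55 from the hinge and halfway along it: the centre of the chest's outline when shut, 68 above the bench. Moves with the lid; z is the outward normal.
- case_large: Larger closed case, black plastic with a thin grey seam and two small flush steel latches: 120 along its x, 62 along its y, 45 high, flat top, 0.25 to 0.45 kg, lying flat on the bench. Origin: centre of its underside; z up.
- case_small: Smaller closed case, same make: 84 along its x, 54 along its y, 38 high, 0.15 to 0.29 kg, lying flat on the bench. Origin: centre of its underside; z up.
- jar: Bystander: amber glass jar with a cap, 60 across, 90 high, standing loose near the far edge of the work area. Origin: centre of its underside.
- beaker: Bystander: empty glass beaker, 68 across at the rim, 85 high, standing loose near the far edge of the work area. Origin: centre of its underside.
- mouse: Bystander: white computer mouse, 100 by 58 by about 32 high, loose on the bench at the robot's left. Origin: centre of its underside.
Not all that is in view belongs to the job. What is shaped like the case_small but yellow is not meant. Leave any red look-alike of the case_large alone.

How it is judged:
On the way, in this order (a step that is already met when the one before it is completed fails the run):
1. the lid is shut (value of joint lid below 0.04 rad), for 0.2 s.
2. the larger case stands squarely on the shut lid, let go (value of joint lid below 0.04 rad and horizontal distance between case_large and lid_top below 0.01 m and angle between the x axis of case_large and the y axis of chest, either way round below 0.1 rad and angle between case_large's own z axis and vertical below 0.05 rad and z of case_large in the frame of lid_top between -0.004 and 0.004 m and contact force between the fingers and case_large below 0.1 N and linear speed of case_large below 0.03 m/s), for 0.2 s.
3. the smaller case stands squarely on the larger one, let go (all of step 2 and horizontal distance between case_small and case_large below 0.01 m and angle between the x axis of case_small and the x axis of case_large, either way round below 0.1 rad and angle between case_small's own z axis and vertical below 0.05 rad and z of case_small in the frame of case_large between 0.041 and 0.049 m and contact force between the fingers and case_small below 0.1 N and linear speed of case_small below 0.03 m/s), for 0.2 s.
At the end, for the whole second after the job is handed in: Lid shut (under 0.04 rad); larger case flat on it, within 10 mm of the lid's centre (lid_top), long sides within 0.10 rad of the chest's; smaller case flat on the larger, within 10 mm of its centre and 0.10 rad of its long sides; both released and at rest (all of step 3); the robot touches nothing.
It fails at once if a bystander (jar, beaker or mouse) is moved more than 20 mm or tipped (distance of any of jar, beaker, mouse from where it was at the start of the episode above 0.02 m or angle between any of jar, beaker, mouse's own z axis and vertical above 0.3 rad).
It fails at once if a case is dropped onto its place (arrives in free fall faster than 0.5 m/s, a drop of over 12 mm) ((horizontal distance between case_large and lid_top below 0.03 m and z of case_large in the frame of lid_top between -0.005 and 0.03 m and linear speed of case_large above 0.5 m/s and contact force between the fingers and case_large below 0.1 N) or (horizontal distance between case_small and case_large below 0.03 m and z of case_small in the frame of case_large between 0.04 and 0.075 m and linear speed of case_small above 0.5 m/s and contact force between the fingers and case_small below 0.1 N)).
It also fails if it takes over 69 s, if anything falls off the work surface, if the arm or the gripper's body presses on something with over 40 N, if the wrist force passes 120 N, or if a joint passes its speed limit or range.

## Working session

There is one attempt and no reset: what is moved stays moved. The work goes in short steps, Python scripts to look and compute and a tool call to move; the robot and the scene stay as the last step left them, time stands still between calls to the robot, and variables do not carry over. Pictures are saved under pics/ and viewed, and the job is handed in when it is done.

Besides the shell and the picture viewer there is one more tool, called after ">>>" by a JSON object that holds its "method" and its "body", one argument or row to a line. servo_tool: Moves the arm, as the interface text tells. Its arguments: {"type":"object","properties":{"moves":{"type":"array","items":{"type":"array","items":{"type":"array","items":{"type":"number"}}}}},"required":["moves"]}

```bash
mkdir -p pics; ls; cat > h.py <<'E'
import numpy as np, cv2, json
from scipy.spatial.transform import Rotation as R
from station import monitor, read_camera, ctrl
def snap(name,fn):
    st=monitor.get_state(); c=read_camera(name); cv2.imwrite('pics/'+fn+'.png',c['color'][:,:,::-1]); 
    c['st']=st
    import pickle; pickle.dump(c,open('pics/'+fn+'.pkl','wb'))
    return c
def load(fn):
    import pickle; return pickle.load(open('pics/'+fn+'.pkl','rb'))
def cam_pose(c):
    if 'rvec' in c:
        Rm=cv2.Rodrigues(np.array(c['rvec'],float).reshape(3,1))[0]; t=np.array(c['tvec'],float).ravel()
        return Rm.T, -Rm.T@t
    H=np.array(c['hand_eye']); s=c['st']; T=R.from_quat(s['eef_rot']).as_matrix()
    return T@H[:3,:3], T@H[:3,3]+np.array(s['position'])
def rays(c,px):
    px=np.atleast_2d(np.array(px,float)); d=np.stack([(px[:,0]-c['cx'])/c['fx'],(px[:,1]-c['cy'])/c['fy']],1)
    u=d.copy()
    for _ in range(30): u=d/(1+c['k1']*(u**2).sum(1,keepdims=True))
    Rm,o=cam_pose(c); return o,(np.c_[u,np.ones(len(u))])@Rm.T
def plane(c,px,z):
    o,d=rays(c,px); return o+d*((z-o[2])/d[:,2])[:,None]
def proj(c,P):
    Rm,o=cam_pose(c); p=(np.atleast_2d(P)-o)@Rm; u=p[:,:2]/p[:,2:]; u=u*(1+c['k1']*(u**2).sum(1,keepdims=True))
    return u*[c['fx'],c['fy']]+[c['cx'],c['cy']]
E
python3 - <<'E'
from h import *
for n in ['scene','side','wrist']:
    c=snap(n,n+'0'); print(n,c['fx'],c['k1'],cam_pose(c)[1])
print(monitor.get_state())
E
```

```text
pics
scene 442.0466891889422 -0.07967004264962398 [0.81400983 0.66717198 0.76049279]
side 500.11745805986084 -0.04120646497467978 [0.32987804 0.80788678 0.77241928]
wrist 431.3220083542334 -0.05387918792336845 [0.72588679 0.08246267 0.37321721]
{'time': 0.15, 'q': array([-0.09348936,  0.59192667,  0.04835155,  1.6095222 , -0.03328926,
        0.94273376, -0.03368655]), 'joint_velocities': array([ 0.00098733, -0.00155438, -0.00074243, -0.00371046, -0.00024747,
       -0.00124441, -0.00010281]), 'joint_torque': array([ 2.83839137e-03, -5.49247491e+01,  1.54947661e+00, -1.98453355e+01,
        9.54968476e-03,  5.72513367e-03,  5.49048636e-06]), 'position': array([ 7.24352065e-01, -2.31107944e-05,  2.30393475e-01]), 'eef_rot': array([ 7.07087116e-01,  7.07125883e-01, -6.75707898e-04, -5.82942563e-04]), 'ft_force': array([-0.18337063,  0.63118709,  0.14172711]), 'moment': array([0.00446265, 0.06354499, 0.01649561]), 'gripper_width': 0.08503203089757282}
```

View pics/scene0.png

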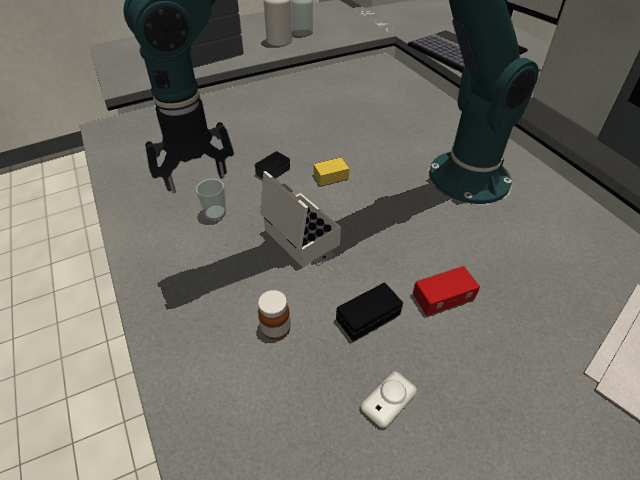

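View pics/side0.png

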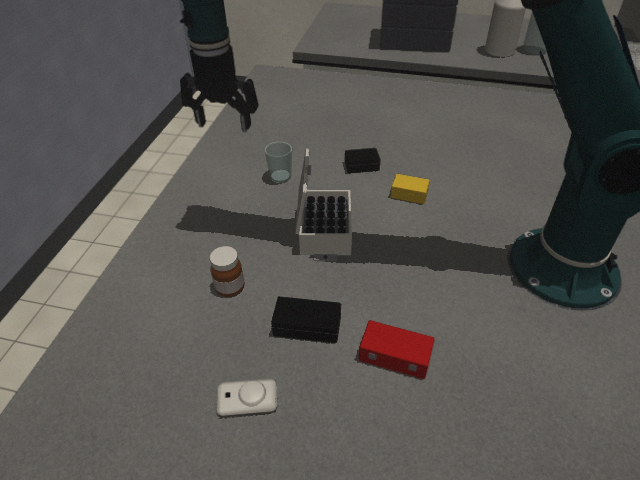

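View pics/wrist0.png

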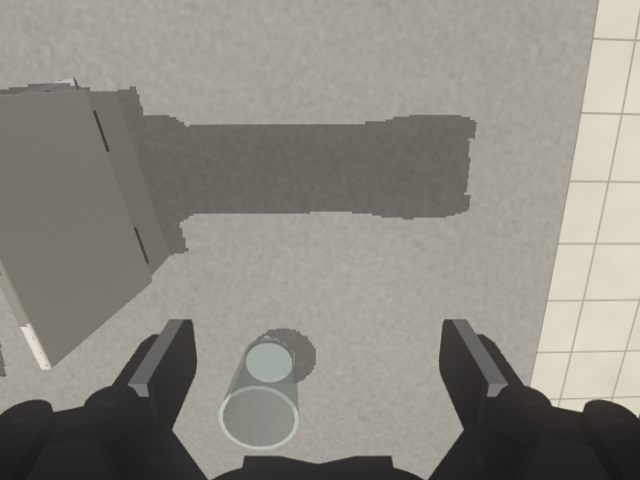

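```bash
python3 - <<'E'
from h import *
def crop(n,x,y,w,h,s):
    i=load(n)['color'][y:y+h,x:x+w,::-1]; i=np.clip((i/255.)**0.5*255,0,255).astype(np.uint8); return cv2.resize(i,(w*s,h*s),interpolation=cv2.INTER_CUBIC)
a=crop('scene0',330,275,80,70,5);b=crop('side0',265,285,80,70,5)
c=crop('scene0',245,140,80,70,5);d=crop('side0',335,135,80,70,5)
cv2.imwrite('pics/crops.png',np.vstack([np.hstack([a,b]),np.hstack([c,d])])[:700])
a=crop('scene0',250,165,100,110,4);b=crop('side0',280,145,100,110,4)
cv2.imwrite('pics/chest.png',np.hstack([a,b]))
E
```

```text
(no output)
```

View pics/crops.png

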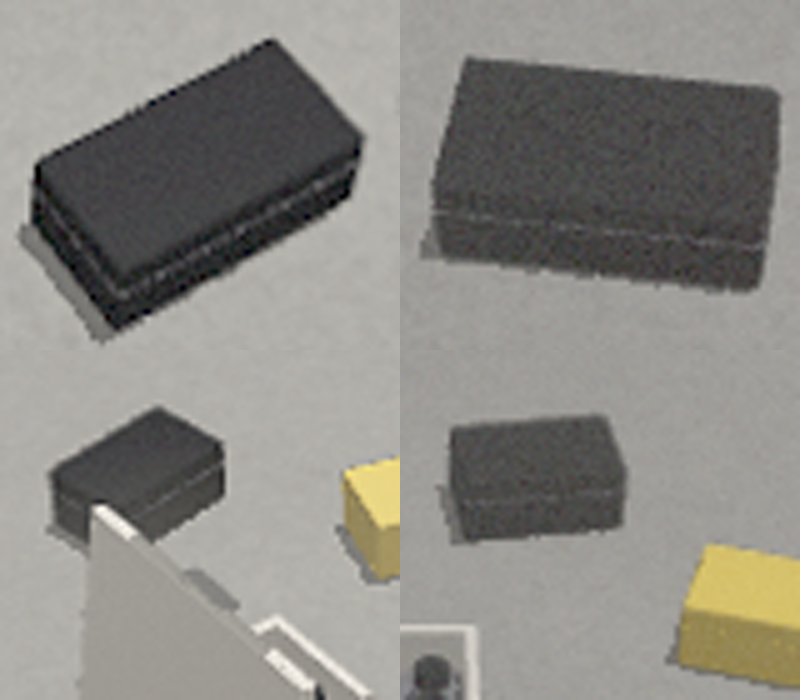

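View pics/chest.png

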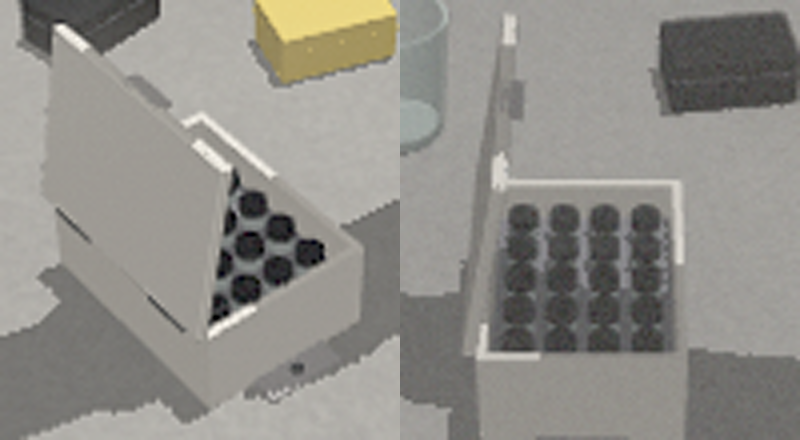

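```bash
cat >> h.py <<'E'
def rect(name,P):
    P=P[:,:2]; n=len(P); print(name,'ctr',P.mean(0).round(4))
    for i in range(n):
        e=P[(i+1)%n]-P[i]; print('  ',P[i].round(4),'len',np.hypot(*e).round(4),'ang',np.degrees(np.arctan2(e[1],e[0])).round(1))
E
python3 - <<'E'
from h import *
s=load('scene0');d=load('side0')
rect('L scene top',plane(s,[(338,308),(384.4,283),(402.4,302),(354.4,330)],.045))
rect('L side top far edge',plane(d,[(278.4,296.6),(341,303)],.045))
rect('L side bottom',plane(d,[(271.8,335.5),(337,343)],.0))
def cs(x,y,ox,oy): return (x/5+ox,y/5+oy)
rect('S scene top',plane(s,[cs(52,472-350,245,140),cs(157,407-350,245,140),cs(223,445-350,245,140),cs(122,515-350,245,140)],.038))
rect('S side top',plane(d,[cs(x-400,y-350,335,135) for x,y in [(452,427),(607,416),(626,468)]],.038))
rect('S side bot',plane(d,[cs(x-400,y-350,335,135) for x,y in [(458,541),(622,525)]],.0))
rect('chest side rim',plane(d,[(350.5,190.75),(351.5,233.25),(300,233.75),(304.5,190.5)],.06))
rect('chest scene rim',plane(s,[(340.5,226.25),(302,248.75)],.06))
rect('chest scene bot',plane(s,[(302.5,267),(265.5,230.5)],.0))
# lid corners: triangulate free-far, free-near ; side: (510,15)->, near ( ? )
def tri(a,b):
    o1,d1=rays(s,a);o2,d2=rays(d,b);d1=d1[0];d2=d2[0]
    A=np.c_[d1,-d2];k=np.linalg.lstsq(A,o2-o1,rcond=None)[0];p,q=o1+k[0]*d1,o2+k[1]*d2
    return (p+q)/2,np.linalg.norm(p-q)
print(tri((263.75,171.25),(307.5,149)))
print(tri((308,207.5),(305,184.5)))
# bystanders
print('jar',plane(s,[(275,330)],0),plane(d,[(229,288)],0))
print('beaker',plane(s,[(212,214)],0),plane(d,[(280,176)],0))
print('mouse',plane(s,[(389,405)],0.015),plane(d,[(248,400)],0.015))
rect('red',plane(s,[(416,289),(463,268),(479,284),(434,307)],.045))
rect('yel',plane(s,[(314,165),(342,160),(349,171),(320,178)],.038))
E
```

```text
L scene top ctr [0.4935 0.2672]
   [0.553  0.2441] len 0.1147 ang -174.6
   [0.4388 0.2333] len 0.0566 ang 96.1
   [0.4328 0.2896] len 0.1173 ang 5.9
   [0.5495 0.3017] len 0.0576 ang -86.5
L side top far edge ctr [0.4929 0.2375]
   [0.5517 0.2426] len 0.118 ang -175.1
   [0.4341 0.2325] len 0.118 ang 4.9
L side bottom ctr [0.4901 0.2949]
   [0.5509 0.2998] len 0.122 ang -175.4
   [0.4293 0.29  ] len 0.122 ang 4.6
S scene top ctr [ 0.4787 -0.2585]
   [ 0.5253 -0.269 ] len 0.08 ang -158.3
   [ 0.451  -0.2986] len 0.0526 ang 110.2
   [ 0.4328 -0.2492] len 0.08 ang 23.8
   [ 0.5059 -0.2169] len 0.0556 ang -69.6
S side top ctr [ 0.4663 -0.2734]
   [ 0.5232 -0.2701] len 0.0819 ang -160.6
   [ 0.446  -0.2974] len 0.0476 ang 110.1
   [ 0.4296 -0.2526] len 0.0952 ang -10.6
S side bot ctr [ 0.47 -0.24]
   [ 0.5103 -0.2241] len 0.0868 ang -158.5
   [ 0.4296 -0.256 ] len 0.0868 ang 21.5
chest side rim ctr [0.5128 0.0008]
   [ 0.475 -0.08 ] len 0.1416 ang 101.4
   [0.447  0.0588] len 0.107 ang 13.1
   [0.5512 0.0831] len 0.1442 ang -79.3
   [ 0.5779 -0.0586] len 0.1051 ang -168.3
chest scene rim
[... 312 characters left out ...]
.5383988 , 0.08394214, 0.1826684 ]), np.float64(0.01465981293807767))
jar [[0.67382893 0.20728997 0.        ]] [[0.66966571 0.20759503 0.        ]]
beaker [[ 6.83149130e-01 -1.75081516e-01  1.11022302e-16]] [[ 0.6751562  -0.17620989  0.        ]]
mouse [[0.56085857 0.44458492 0.015     ]] [[0.54744439 0.44052535 0.015     ]]
red ctr [0.3269 0.3012]
   [0.3899 0.2756] len 0.1222 ang 179.8
   [0.2677 0.276 ] len 0.0491 ang 92.1
   [0.2659 0.3251] len 0.1183 ang 1.5
   [0.3842 0.3281] len 0.0528 ang -83.8
yel ctr [ 0.3507 -0.1606]
   [ 0.3853 -0.1947] len 0.0797 ang 169.7
   [ 0.3069 -0.1805] len 0.0515 ang 81.9
   [ 0.3142 -0.1295] len 0.0827 ang -5.7
   [ 0.3964 -0.1377] len 0.0581 ang -101.0
```

>>> {"method": "servo_tool", "body": {
  "moves": [
    [[0,0,0,0,0,0,-1],[6,-24,20,0,0,0,-1],[6,-24,22,0,0,0,-1],[6,-24,22,0,0,0,-1],[6,-24,22,0,0,0,-1],[0,0,0,0,0,0,-1]]
  ]
}}

```text
time: 0.75
position: [0.6256, 0.0241, 0.1412]
eef_rot: [0.707, 0.707, -0.0, 0.0]
ft_force: [-0.4, -0.7, -0.8]
gripper_width: 0.0003
```

```bash
python3 - <<'E'
from h import *
c=snap('side','side1')
E
```

```text
(no output)
```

View pics/side1.png

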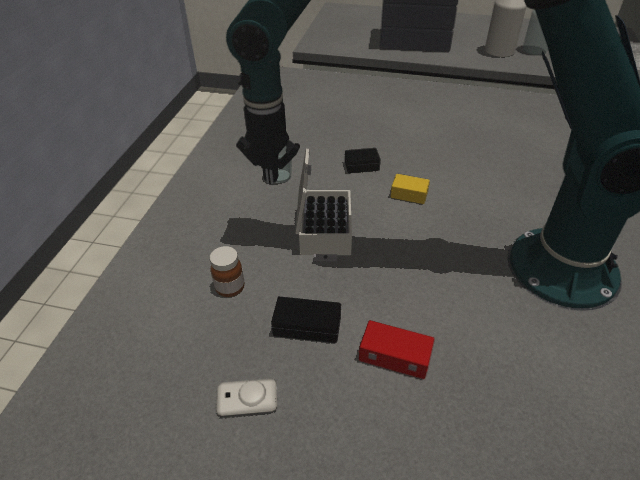

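The closed fingers, near (270,178), stand behind the lid, which runs from (307,152) to (300,215). Now I push the lid.

>>> {"method": "servo_tool", "body": {
  "moves": [
    [[-4,-20,0,0,0,0,-1],[-4,-20,0,0,0,0,-1],[-4,-20,0,0,0,0,-1],[-4,-20,2,0,0,0,-1]]
  ]
}}

```text
time: 1.2
position: [0.5603, 0.0078, 0.1443]
eef_rot: [0.708, 0.707, 0.009, 0.009]
ft_force: [2.8, 0.9, 0.2]
gripper_width: -0.0002
```

>>> {"method": "servo_tool", "body": {
  "moves": [
    [[-4,-20,6,0,0,0,-1],[-4,-20,10,0,0,0,-1],[-4,-18,14,0,0,0,-1]]
  ]
}}

```text
time: 1.5
position: [0.5149, -0.0037, 0.1179]
eef_rot: [0.708, 0.706, 0.019, 0.017]
ft_force: [1.5, 1.8, 0.3]
gripper_width: 0.0003
```

>>> {"method": "servo_tool", "body": {
  "moves": [
    [[-3,-14,16,0,0,0,-1],[-2,-10,16,0,0,0,-1],[0,-3,12,0,0,0,-1],[0,0,6,0,0,0,-1]]
  ]
}}

```text
time: 1.9
position: [0.4987, -0.0096, 0.0689]
eef_rot: [0.709, 0.705, 0.024, 0.022]
ft_force: [-0.7, -0.3, 1.6]
gripper_width: 0.0002
```

>>> {"method": "servo_tool", "body": {
  "moves": [
    [[0,0,3,0,0,0,-1],[0,0,3,0,0,0,-1],[0,0,3,0,0,0,-1]]
  ]
}}

```text
time: 2.2
position: [0.499, -0.0097, 0.0677]
eef_rot: [0.709, 0.704, 0.023, 0.02]
ft_force: [-10.5, 1.2, 34.0]
gripper_width: -0.0001
```

```bash
cat >> h.py <<'E'
def delta(p,yaw):
    "yaw deg: direction of tool y in world"
    s=monitor.get_state(); T=R.from_quat(s['eef_rot'])
    a=np.radians(yaw); y=np.array([np.cos(a),np.sin(a),0]); z=np.array([0,0,-1.]); x=np.cross(y,z)
    G=R.from_matrix(np.c_[x,y,z]); 
    print('t',round(s['time'],2),'pos',np.round(s['position'],4),'w',round(s['gripper_width'],4),'F',np.round(s['ft_force'],1),'q7',round(s['q'][6],2),'q',np.round(s['q'],2))
    print('shift mm',(T.inv().apply(np.array(p)-s['position'])*1000).round(1),'turn deg',np.degrees((T.inv()*G).as_rotvec()).round(2))
E
python3 - <<'E'
from h import *
delta([.493,.2665,.2],-85)
E
```

```text
t 2.2 pos [ 0.499  -0.0097  0.0677] w -0.0001 F [-10.5   1.2  34. ] q7 -0.05 q [-0.08  0.57  0.02  2.26 -0.03  0.24 -0.05]
shift mm [ 276.7    0.3 -131.3] turn deg [ 2.67 -2.79 84.6 ]
```

>>> {"method": "servo_tool", "body": {
  "moves": [
    [[0,0,-30,0,0,0,0],[0,0,-40,0,0,0,1],[0,0,-40,0,0,0,1],[0,0,-20,0,0,0,1]]
  ]
}}

```text
time: 2.6
position: [0.4976, -0.0106, 0.2047]
eef_rot: [0.709, 0.704, 0.026, 0.023]
ft_force: [0.7, -0.6, -0.3]
gripper_width: 0.058
```

```bash
python3 - <<'E'
from h import *
delta([.493,.2665,.2],-85)
E
```

```text
t 2.6 pos [ 0.4976 -0.0106  0.2047] w 0.058 F [ 0.7 -0.6 -0.3] q7 -0.05 q [-0.1   0.32  0.04  2.18 -0.02  0.57 -0.05]
shift mm [277.1  -7.    5.4] turn deg [ 3.04 -3.15 84.54]
```

>>> {"method": "servo_tool", "body": {
  "moves": [
    [[45,0,0,1.5,-1.5,0,1],[45,0,0,1.5,-1.5,0,1],[45,0,0,0,0,0,1],[45,0,0,0,0,0,1],[45,0,0,0,0,0,1],[45,0,0,0,0,0,1]]
  ]
}}

```text
time: 3.2
position: [0.5212, 0.2592, 0.2093]
eef_rot: [0.72, 0.693, 0.001, 0.033]
ft_force: [0.2, 0.2, 0.6]
gripper_width: 0.0857
```

>>> {"method": "servo_tool", "body": {
  "moves": [
    [[0,0,0,0,0,8.5,1],[0,0,0,0,0,8.5,1],[0,0,0,0,0,8.5,1],[0,0,0,0,0,8.5,1],[0,0,0,0,0,8.5,1],[0,0,0,0,0,8.5,1],[0,0,0,0,0,8.5,1],[0,0,0,0,0,8.5,1]]
  ]
}}

```text
time: 4.0
position: [0.5334, 0.2799, 0.2189]
eef_rot: [0.985, 0.168, 0.033, 0.018]
ft_force: [-0.7, -0.7, -0.5]
gripper_width: 0.0851
```

```bash
python3 - <<'E'
from h import *
delta([.493,.2665,.2],-85)
E
```

```text
t 4.0 pos [0.5334 0.2799 0.2189] w 0.0851 F [-0.7 -0.7 -0.5] q7 -1.64 q [-0.87  0.46  0.38  1.95 -0.16  0.72 -1.64]
shift mm [-43.6  -1.6  16.2] turn deg [ 2.26 -3.74 14.38]
```

>>> {"method": "servo_tool", "body": {
  "moves": [
    [[-22,0,8,1,-1.8,7.2,1],[-20,0,8,1,-1.8,7,1],[0,0,0,0,0,0,1],[0,0,0,0,0,0,1]]
  ]
}}

```text
time: 4.4
position: [0.5002, 0.2721, 0.2051]
eef_rot: [0.999, 0.042, 0.007, -0.001]
ft_force: [1.1, 0.1, 0.6]
gripper_width: 0.0855
```

```bash
python3 - <<'E'
from h import *
c=snap('wrist','wrist1')
delta([.493,.2665,.2],-85)
E
```

```text
t 4.45 pos [0.5001 0.2722 0.2051] w 0.0851 F [-0.4 -0.  -0. ] q7 -1.8 q [-0.89  0.45  0.41  2.01 -0.26  0.72 -1.8 ]
shift mm [-7.6  5.   5. ] turn deg [-0.1  -0.81 -0.22]
```

View pics/wrist1.png

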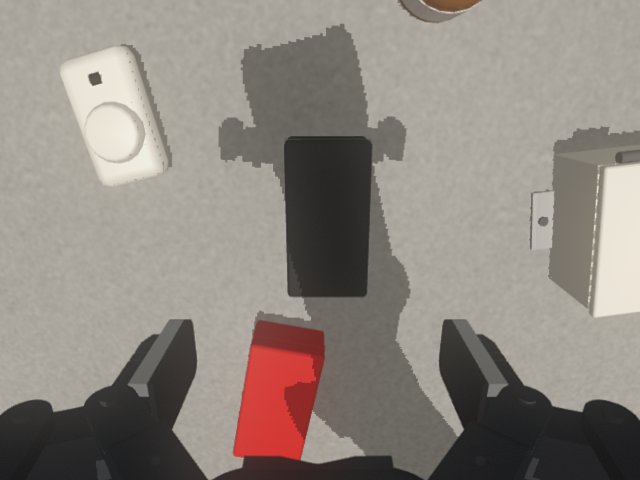

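```bash
python3 - <<'E'
from h import *
c=load('wrist1'); Rm,o=cam_pose(c); print(o,Rm[:,2])
rect('L',plane(c,[(285,137),(371,137),(366,296),(289,296)],.045))
i=c['color'][120:310,270:390,::-1]; i=np.clip((i/255.)**0.45*255,0,255).astype(np.uint8); cv2.imwrite('pics/w1c.png',cv2.resize(i,None,fx=3,fy=3,interpolation=cv2.INTER_CUBIC))
E
```

```text
[0.58149612 0.27868891 0.34925694] [-0.3057627  -0.02427896 -0.95179814]
L ctr [0.496  0.2643]
   [0.5538 0.2993] len 0.0595 ang -85.2
   [0.5587 0.2399] len 0.121 ang -174.9
   [0.4382 0.2293] len 0.0598 ang 94.8
   [0.4333 0.2889] len 0.1209 ang 4.9
```

View pics/w1c.png

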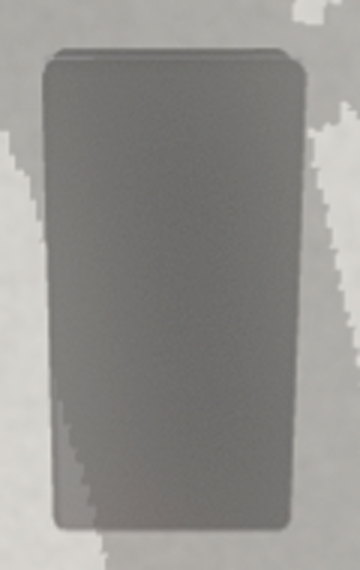

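```bash
python3 - <<'E'
from h import *
delta([.4945,.265,.06],-85.1)
E
```

```text
t 4.45 pos [0.5001 0.2722 0.2051] w 0.0851 F [-0.4 -0.  -0. ] q7 -1.8 q [-0.89  0.45  0.41  2.01 -0.26  0.72 -1.8 ]
shift mm [ -8.2   6.9 145. ] turn deg [-0.1  -0.81 -0.12]
```

>>> {"method": "servo_tool", "body": {
  "moves": [
    [[-5,7,30,0,-0.4,0,1],[0,0,35,0,-0.4,0,1],[0,0,35,0,0,0,1],[0,0,35,0,0,0,1],[0,0,0,0,0,0,1]]
  ]
}}

```text
time: 4.95
position: [0.5082, 0.2721, 0.0716]
eef_rot: [0.999, 0.048, 0.009, -0.006]
ft_force: [-0.7, -0.6, -0.8]
gripper_width: 0.0856
```

```bash
python3 - <<'E'
from h import *
delta([.4945,.265,.003],-85.1)
E
```

```text
t 4.95 pos [0.5082 0.2721 0.0716] w 0.0856 F [-0.7 -0.6 -0.8] q7 -1.67 q [-0.76  0.65  0.27  2.07 -0.39  0.44 -1.67]
shift mm [-15.7   6.5  68.2] turn deg [-0.63 -1.11  0.57]
```

>>> {"method": "servo_tool", "body": {
  "moves": [
    [[-14,6,0,-0.6,-1.1,0.5,1],[0,0,0,0,0,0,1],[0,0,0,0,0,0,1]]
  ]
}}

```text
time: 5.25
position: [0.4973, 0.2657, 0.0747]
eef_rot: [0.999, 0.044, 0.002, -0.001]
ft_force: [0.3, -0.8, 1.0]
gripper_width: 0.0854
```

```bash
python3 - <<'E'
from h import *
delta([.4945,.265,.003],-85.1)
E
```

```text
t 5.25 pos [0.4973 0.2657 0.0747] w 0.0854 F [ 0.3 -0.8  1. ] q7 -1.68 q [-0.77  0.64  0.28  2.09 -0.39  0.46 -1.68]
shift mm [-3.2  0.6 71.7] turn deg [-0.13 -0.25  0.13]
```

>>> {"method": "servo_tool", "body": {
  "moves": [
    [[-3,0,20,0,0,0,1],[-2,0,20,0,0,0,1],[-2,0,18,0,0,0,1],[0,0,0,0,0,0,1]]
  ]
}}

```text
time: 5.65
position: [0.4961, 0.2688, 0.0227]
eef_rot: [0.999, 0.045, 0.009, -0.005]
ft_force: [0.4, 0.9, -0.4]
gripper_width: 0.0852
```

```bash
python3 - <<'E'
from h import *
delta([.4945,.265,.003],-85.1)
E
```

```text
t 5.65 pos [0.4961 0.2688 0.0227] w 0.0852 F [ 0.4  0.9 -0.4] q7 -1.64 q [-0.73  0.72  0.21  2.11 -0.43  0.33 -1.64]
shift mm [-2.3  3.8 19.7] turn deg [-0.52 -1.08  0.24]
```

>>> {"method": "servo_tool", "body": {
  "moves": [
    [[-2,4,10,-0.5,-1,0.2,1],[0,0,8,0,-0.3,0,1],[0,0,0,0,0,0,1]]
  ]
}}

```text
time: 5.95
position: [0.4974, 0.2658, 0.0069]
eef_rot: [0.999, 0.043, 0.0, -0.001]
ft_force: [-0.2, 0.2, 0.5]
gripper_width: 0.0853
```

```bash
python3 - <<'E'
from h import *
delta([.4945,.265,.003],-85.1)
E
```

```text
t 5.95 pos [0.4974 0.2658 0.0069] w 0.0853 F [-0.2  0.2  0.5] q7 -1.63 q [-0.71  0.75  0.2   2.1  -0.44  0.33 -1.63]
shift mm [-3.   0.6  3.9] turn deg [-0.11 -0.03  0.05]
```

>>> {"method": "servo_tool", "body": {
  "moves": [
    [[-3,0,4,0,0,0,1],[0,0,0,0,0,0,0.5],[0,0,0,0,0,0,-1],[0,0,0,0,0,0,-1],[0,0,0,0,0,0,-1],[0,0,0,0,0,0,-1],[0,0,0,0,0,0,-1]]
  ]
}}

```text
time: 6.65
position: [0.4949, 0.2656, 0.0037]
eef_rot: [0.999, 0.043, 0.001, -0.001]
ft_force: [-0.9, 0.6, -1.0]
gripper_width: 0.0613
```

```bash
python3 - <<'E'
from h import *
delta([.4945,.265,.003],-85.1)
E
```

```text
t 6.65 pos [0.4949 0.2656 0.0037] w 0.0613 F [-0.9  0.6 -1. ] q7 -1.63 q [-0.71  0.75  0.2   2.11 -0.44  0.32 -1.63]
shift mm [-0.5  0.6  0.7] turn deg [-0.14 -0.13  0.04]
```

>>> {"method": "servo_tool", "body": {
  "moves": [
    [[0,0,-20,0,0,0,-1],[0,0,-40,0,0,0,-1],[0,0,-45,0,0,0,-1],[0,0,-45,0,0,0,-1],[0,0,-20,0,0,0,-1],[0,0,0,0,0,0,-1]]
  ]
}}

```text
time: 7.25
position: [0.4914, 0.2641, 0.1761]
eef_rot: [0.999, 0.043, -0.004, 0.001]
ft_force: [-0.1, 0.1, -4.3]
gripper_width: 0.0614
```

```bash
python3 - <<'E'
from h import *
delta([.515,.001,.17],12)
a=snap('scene','scene2');b=snap('side','side2');snap('wrist','wrist2')
def crop(c,x,y,w,h,s):
    i=c['color'][y:y+h,x:x+w,::-1]; i=np.clip((i/255.)**0.6*255,0,255).astype(np.uint8); return cv2.resize(i,(w*s,h*s),interpolation=cv2.INTER_CUBIC)
cv2.imwrite('pics/chest2.png',np.hstack([crop(a,250,170,100,110,4),crop(b,280,160,100,110,4)]))
E
```

```text
t 7.25 pos [0.4914 0.2641 0.1761] w 0.0614 F [-0.1  0.1 -4.3] q7 -1.75 q [-0.87  0.49  0.4   2.04 -0.3   0.67 -1.75]
shift mm [  0.8 264.1   6.4] turn deg [ -0.31   0.36 -97.04]
```

View pics/chest2.png

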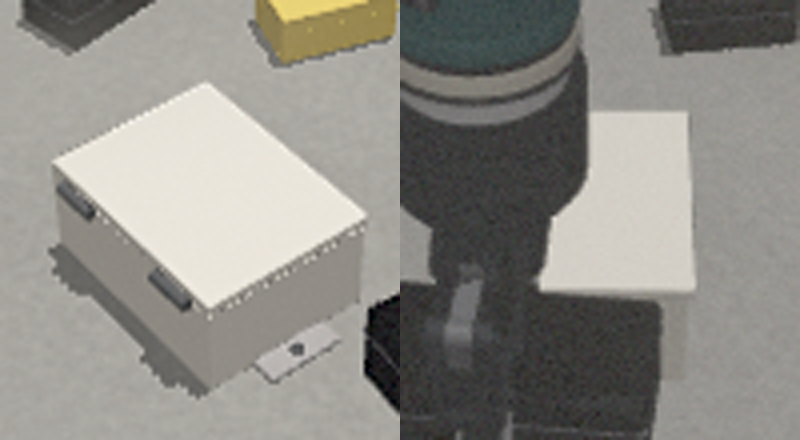

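View pics/wrist2.png

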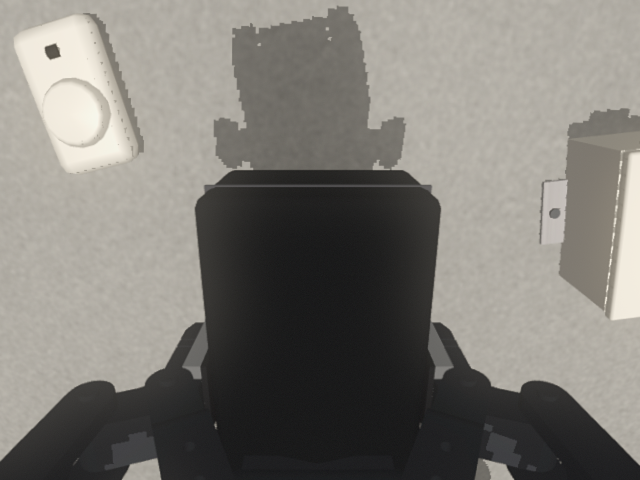

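```bash
python3 - <<'E'
from h import *
s=load('scene2');b=load('side2');w=load('wrist2')
rect('lid scene',plane(s,[(263,210.5),(301.75,190.75),(341.75,223.75),(302.75,247)],.068))
rect('lid side front edge',plane(b,[(280+288/4,160+112/4),(280+294/4,160+290/4)],.068))
p=w['st']['position']; T=R.from_quat(w['st']['eef_rot'])
P=plane(w,[(195,205),(441,205),(318,187)],p[2]-.0037+.045); print((T.inv().apply(P-p)*1000).round(1))
E
```

```text
lid scene ctr [0.5148 0.003 ]
   [ 0.5857 -0.0575] len 0.1124 ang -168.2
   [ 0.4756 -0.0805] len 0.1465 ang 102.1
   [0.4448 0.0628] len 0.111 ang 12.6
   [0.5532 0.087 ] len 0.1481 ang -77.3
lid side front edge ctr [ 0.4569 -0.0082]
   [ 0.4718 -0.0806] len 0.1478 ang 101.6
   [0.442  0.0642] len 0.1478 ang -78.4
[[ 57.5 -29.6 -42.1]
 [ 57.4  30.  -41.9]
 [ 61.9   0.2 -42. ]]
```

>>> {"method": "servo_tool", "body": {
  "moves": [
    [[0,0,0,0,0,-8.5,-1],[0,0,0,0,0,-8.5,-1],[0,0,0,0,0,-8.5,-1],[0,0,0,0,0,-8.5,-1],[0,0,0,0,0,-8.5,-1],[0,0,0,0,0,-8.5,-1],[0,0,0,0,0,-8.5,-1],[0,0,0,0,0,-8.5,-1]]
  ]
}}

```text
time: 8.2
position: [0.4763, 0.2569, 0.1529]
eef_rot: [0.799, 0.601, -0.026, -0.004]
ft_force: [-0.5, -0.1, -3.1]
gripper_width: 0.0613
```

>>> {"method": "servo_tool", "body": {
  "moves": [
    [[0,0,0,0,0,-8.5,-1],[0,0,0,0,0,-8.5,-1],[0,0,0,0,0,-8.5,-1],[0,0,0,0,0,0,-1]]
  ]
}}

```text
time: 8.6
position: [0.4702, 0.2532, 0.1432]
eef_rot: [0.644, 0.764, -0.032, -0.014]
ft_force: [-0.5, 0.2, -3.8]
gripper_width: 0.0615
```

```bash
python3 - <<'E'
from h import *
delta([.5164,.0011,.17],12)
E
```

```text
t 8.6 pos [0.4702 0.2532 0.1432] w 0.0615 F [-0.5  0.2 -3.8] q7 -0.46 q [-0.51  0.5  -0.08  2.06  0.05  0.65 -0.46]
shift mm [-256.8    1.5  -21.7] turn deg [-3.91  1.08 -2.3 ]
```

>>> {"method": "servo_tool", "body": {
  "moves": [
    [[-10,0,-20,-2,0.6,-1,-1],[-40,0,-10,-2,0.6,-1,-1],[-45,0,-3,0,0,0,-1],[-45,0,-3,0,0,0,-1],[-45,0,-2,0,0,0,-1],[-40,0,-2,0,0,0,-1],[0,0,0,0,0,0,-1]]
  ]
}}

```text
time: 9.3
position: [0.5107, 0.0265, 0.1733]
eef_rot: [0.638, 0.77, -0.004, -0.007]
ft_force: [0.5, 0.8, -2.9]
gripper_width: 0.0614
```

```bash
python3 - <<'E'
from h import *
delta([.5164,.0011,.15],12)
E
```

```text
t 9.3 pos [0.5107 0.0265 0.1733] w 0.0614 F [ 0.5  0.8 -2.9] q7 -0.0 q [-0.08  0.42 -0.08  2.12  0.05  0.62 -0.  ]
shift mm [-26.2   1.2  23.2] turn deg [-0.84 -0.28 -1.27]
```

>>> {"method": "servo_tool", "body": {
  "moves": [
    [[-20,1,15,-0.8,-0.3,-1.2,-1],[-7,0,12,0,0,0,-1],[0,0,5,0,0,0,-1],[0,0,0,0,0,0,-1]]
  ]
}}

```text
time: 9.7
position: [0.514, -0.0008, 0.1362]
eef_rot: [0.635, 0.773, -0.002, -0.004]
ft_force: [0.2, -0.6, -3.3]
gripper_width: 0.0612
```

```bash
python3 - <<'E'
from h import *
delta([.5164,.0011,.095],12)
a=snap('scene','scene3');b=snap('side','side3')
def crop(c,x,y,w,h,s):
    i=c['color'][y:y+h,x:x+w,::-1]; i=np.clip((i/255.)**0.6*255,0,255).astype(np.uint8); return cv2.resize(i,(w*s,h*s),interpolation=cv2.INTER_CUBIC)
cv2.imwrite('pics/chest3.png',np.hstack([crop(a,250,150,100,130,4),crop(b,280,150,100,130,4)]))
E
```

```text
t 9.7 pos [ 0.514  -0.0008  0.1362] w 0.0612 F [ 0.2 -0.6 -3.3] q7 0.05 q [-0.03  0.48 -0.07  2.15  0.06  0.53  0.05]
shift mm [ 1.3  3.  41.2] turn deg [-0.46 -0.15 -0.79]
```

View pics/chest3.png

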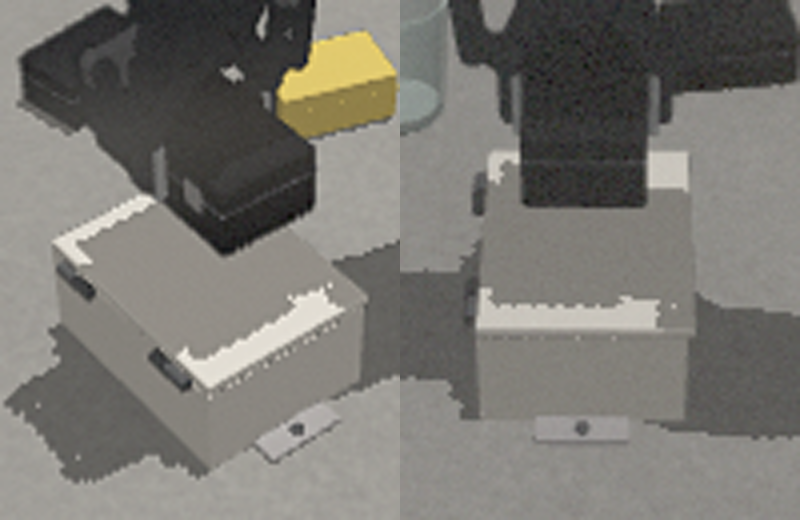

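```bash
python3 - <<'E'
from h import *
b=load('side3');s=load('scene3')
rect('lid side',plane(b,[(299.5,231.5),(353.75,232.75),(352,188),(302.5,188)],.068))
rect('ear',np.r_[plane(b,[(280+182/4,150+428/4)],.002),plane(s,[(250+297/4,150+428/4)],.002)])
E
```

```text
lid side ctr [0.5116 0.0031]
   [0.5514 0.0849] len 0.1118 ang -169.7
   [0.4414 0.0648] len 0.1485 ang -78.2
   [ 0.4718 -0.0806] len 0.1125 ang 12.2
   [ 0.5818 -0.0568] len 0.1448 ang 102.1
ear ctr [0.4976 0.0822]
   [0.4974 0.0826] len 0.001 ang -56.8
   [0.4979 0.0818] len 0.001 ang 123.2
```

>>> {"method": "servo_tool", "body": {
  "moves": [
    [[1,3,15,-0.4,-0.1,-0.7,-1],[1,1,15,0,0,0,-1],[1,0,8,0,0,0,-1],[0,0,0,0,0,0,-1]]
  ]
}}

```text
time: 10.2
position: [0.5206, 0.009, 0.1002]
eef_rot: [0.627, 0.779, 0.004, 0.001]
ft_force: [-0.6, 0.3, -3.5]
gripper_width: 0.0617
```

```bash
python3 - <<'E'
from h import *
delta([.5164,.0011,.0717],12)
E
```

```text
t 10.2 pos [0.5206 0.009  0.1002] w 0.0617 F [-0.6  0.3 -3.5] q7 0.04 q [-0.05  0.54 -0.07  2.16  0.08  0.43  0.04]
shift mm [-6.9 -6.  28.5] turn deg [ 0.42 -0.14  0.34]
```

>>> {"method": "servo_tool", "body": {
  "moves": [
    [[-7,-6,10,0.4,0,0.3,-1],[0,0,4,0,0,0,-1],[0,0,0,0,0,0,-1],[0,0,0,0,0,0,-1]]
  ]
}}

```text
time: 10.6
position: [0.517, 0.0009, 0.0865]
eef_rot: [0.629, 0.777, 0.001, -0.0]
ft_force: [0.2, -0.2, -3.6]
gripper_width: 0.0613
```

```bash
python3 - <<'E'
from h import *
delta([.5159,.0011,.0717],12)
E
```

```text
t 10.6 pos [0.517  0.0009 0.0865] w 0.0613 F [ 0.2 -0.2 -3.6] q7 0.04 q [-0.04  0.56 -0.06  2.17  0.08  0.41  0.04]
shift mm [ 0.4 -1.  14.8] turn deg [ 0.12 -0.12  0.04]
```

>>> {"method": "servo_tool", "body": {
  "moves": [
    [[0,-1,6,0,0,0,-1],[0,0,4,0,0,0,-1],[0,0,1,0,0,0,-1],[0,0,0,0,0,0,-1]]
  ]
}}

```text
time: 11.0
position: [0.5165, 0.0006, 0.0751]
eef_rot: [0.629, 0.777, 0.002, 0.0]
ft_force: [0.8, -0.1, -2.9]
gripper_width: 0.0615
```

```bash
python3 - <<'E'
from h import *
delta([.5159,.0011,.0717],12)
E
```

```text
t 11.0 pos [0.5165 0.0006 0.0751] w 0.0615 F [ 0.8 -0.1 -2.9] q7 0.04 q [-0.04  0.58 -0.06  2.18  0.08  0.38  0.04]
shift mm [ 0.7 -0.5  3.4] turn deg [ 0.2  -0.11  0.01]
```

>>> {"method": "servo_tool", "body": {
  "moves": [
    [[0,0,2,0.2,0,0,-1],[0,0,2,0,0,0,-1],[0,0,1,0,0,0,-1],[0,0,0,0,0,0,-1]]
  ]
}}

```text
time: 11.4
position: [0.5171, 0.0007, 0.072]
eef_rot: [0.629, 0.777, 0.001, -0.001]
ft_force: [0.0, 1.7, -3.1]
gripper_width: 0.0615
```

```bash
python3 - <<'E'
from h import *
delta([.5159,.0011,.0717],12)
E
```

```text
t 11.4 pos [0.5171 0.0007 0.072 ] w 0.0615 F [ 0.   1.7 -3.1] q7 0.04 q [-0.04  0.59 -0.06  2.18  0.09  0.38  0.04]
shift mm [ 0.6 -1.1  0.3] turn deg [ 0.   -0.09  0.02]
```

>>> {"method": "servo_tool", "body": {
  "moves": [
    [[0,-1,1.5,0,0,0,-1],[0,0,1,0,0,0,-1],[0,0,0,0,0,0,-1]]
  ]
}}

```text
time: 11.7
position: [0.5174, 0.0007, 0.0719]
eef_rot: [0.629, 0.777, 0.001, 0.0]
ft_force: [0.2, 0.3, -2.8]
gripper_width: 0.0612
```

>>> {"method": "servo_tool", "body": {
  "moves": [
    [[0,-1,2.5,0,0,0,-1],[0,0,2.5,0,0,0,-1],[0,0,0,0,0,0,-1]]
  ]
}}

```text
time: 12.0
position: [0.5179, 0.0007, 0.0723]
eef_rot: [0.629, 0.777, 0.001, 0.001]
ft_force: [-0.5, -0.2, -3.4]
gripper_width: 0.0614
```

>>> {"method": "servo_tool", "body": {
  "moves": [
    [[0,-1,3,0,0,0,-1],[0,0,3,0,0,0,-1]]
  ]
}}

```text
time: 12.2
position: [0.5183, 0.0007, 0.0713]
eef_rot: [0.629, 0.777, 0.001, 0.002]
ft_force: [-7.8, 0.3, 44.5]
gripper_width: 0.0613
```

```bash
python3 - <<'E'
from h import *
delta([.5159,.0011,.0717],12)
a=snap('scene','scene4');b=snap('side','side4')
def crop(c,x,y,w,h,s):
    i=c['color'][y:y+h,x:x+w,::-1]; i=np.clip((i/255.)**0.6*255,0,255).astype(np.uint8); return cv2.resize(i,(w*s,h*s),interpolation=cv2.INTER_CUBIC)
cv2.imwrite('pics/chest4.png',np.hstack([crop(a,250,150,100,130,4),crop(b,280,150,100,130,4)]))
E
```

```text
t 12.2 pos [0.5183 0.0007 0.0713] w 0.0613 F [-7.8  0.3 44.5] q7 0.03 q [-0.05  0.59 -0.06  2.18  0.09  0.37  0.03]
shift mm [ 0.9 -2.3 -0.5] turn deg [0.26 0.05 0.01]
```

View pics/chest4.png

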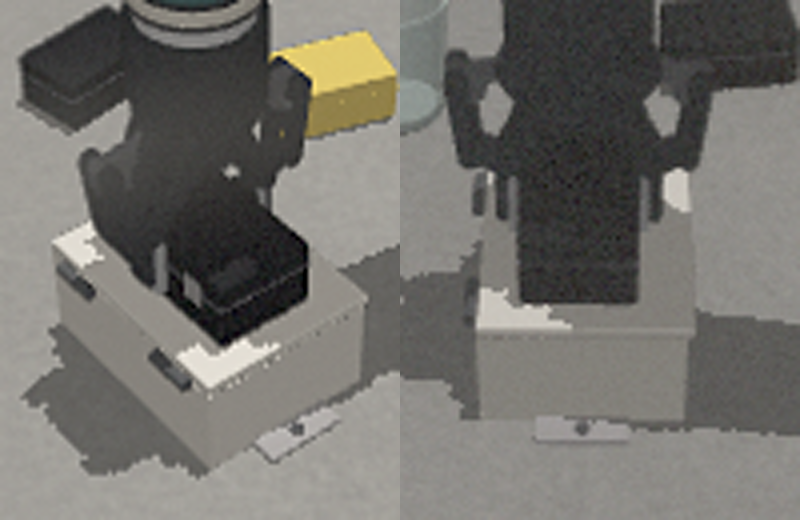

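>>> {"method": "servo_tool", "body": {
  "moves": [
    [[0,0,0,0,0,0,-1],[0,0,0,0,0,0,0.6],[0,0,0,0,0,0,1],[0,0,0,0,0,0,1],[0,0,0,0,0,0,1]]
  ]
}}

```text
time: 12.8
position: [0.5195, 0.0008, 0.0714]
eef_rot: [0.629, 0.777, 0.003, 0.003]
ft_force: [0.2, -0.2, -0.2]
gripper_width: 0.0855
```

>>> {"method": "servo_tool", "body": {
  "moves": [
    [[0,0,-20,0,0,0,1],[0,0,-30,0,0,0,1],[0,0,-45,0,0,0,1],[0,0,-45,0,0,0,1],[0,0,-45,0,0,0,1],[0,0,0,0,0,0,1]]
  ]
}}

```text
time: 13.4
position: [0.5176, 0.0007, 0.259]
eef_rot: [0.629, 0.777, 0.0, 0.0]
ft_force: [1.7, -0.1, -0.5]
gripper_width: 0.0858
```

```bash
python3 - <<'E'
from h import *
delta([.5159,.0011,.25],12)
snap('wrist','wrist5')
E
```

```text
t 13.4 pos [0.5176 0.0007 0.259 ] w 0.0858 F [ 1.7 -0.1 -0.5] q7 0.08 q [-0.01  0.3  -0.09  2.04  0.04  0.8   0.08]
shift mm [ 0.7 -1.6  9. ] turn deg [ 0.01 -0.01  0.03]
```

View pics/wrist5.png

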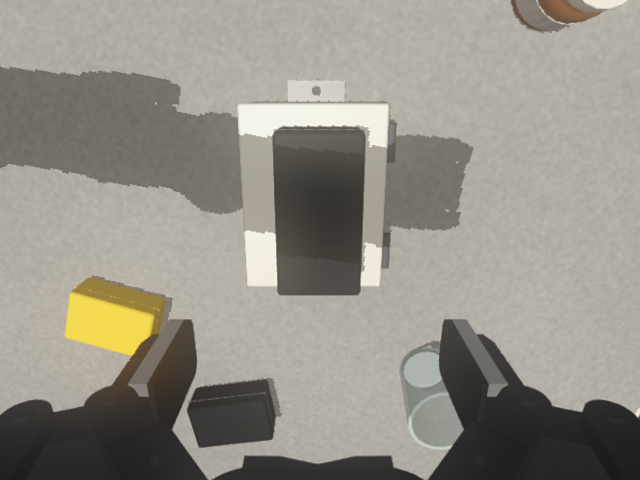

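```bash
python3 - <<'E'
from h import *
c=load('wrist5')
i=c['color'][90:305,225:405,::-1]; i=np.clip((i/255.)**0.5*255,0,255).astype(np.uint8); cv2.imwrite('pics/w5c.png',cv2.resize(i,None,fx=2.75,fy=2.75,interpolation=cv2.INTER_CUBIC))
i=c['color'][370:460,180:290,::-1]; i=np.clip((i/255.)**0.5*255,0,255).astype(np.uint8); cv2.imwrite('pics/w5s.png',cv2.resize(i,None,fx=5,fy=5,interpolation=cv2.INTER_CUBIC))
E
```

```text
(no output)
```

View pics/w5c.png

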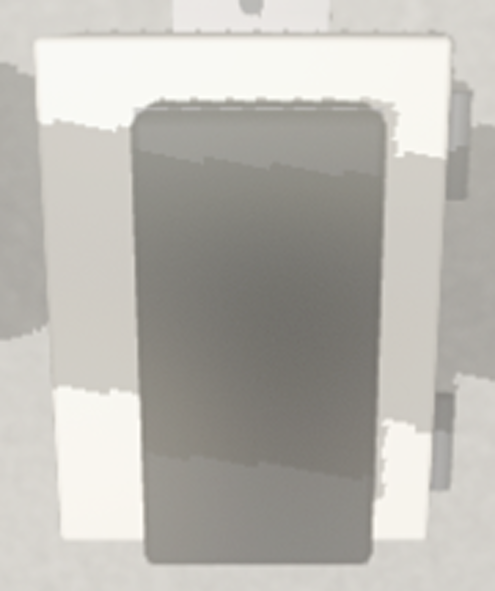

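View pics/w5s.png

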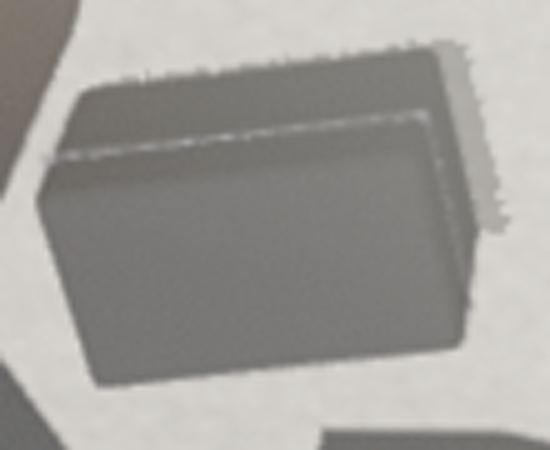

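```bash
python3 - <<'E'
from h import *
c=load('wrist5')
f=lambda L,s,ox,oy:[(x/s+ox,y/s+oy) for x,y in L]
A=plane(c,f([(34,38),(449,38),(427,540),(62,540)],2.75,225,90),.068); rect('lid',A)
B=plane(c,f([(131,110),(387,110),(371,563),(145,563)],2.75,225,90),.113); rect('L',B)
a=np.radians(12); cx=np.array([np.cos(a),np.sin(a)]); cy=np.array([-cx[1],cx[0]])
lt=A.mean(0)[:2]+.002*cx; d=B.mean(0)[:2]-lt; print('lid_top',lt,'err along chest x,y',d@cx,d@cy)
rect('S',plane(c,f([(38,200),(448,150),(463,348),(97,386)],5,180,370),.038))
E
```

```text
lid ctr [ 0.5158 -0.0009]
   [0.445  0.0604] len 0.1125 ang 12.0
   [0.5551 0.0837] len 0.1492 ang -77.7
   [ 0.5868 -0.0621] len 0.1132 ang -168.0
   [ 0.4761 -0.0857] len 0.1493 ang 102.0
L ctr [ 5.201e-01 -5.000e-04]
   [0.478  0.0515] len 0.061 ang 12.0
   [0.5376 0.0642] len 0.1193 ang -78.1
   [ 0.5623 -0.0526] len 0.061 ang -168.0
   [ 0.5026 -0.0652] len 0.1193 ang 101.9
lid_top [ 0.51771979 -0.00053084] err along chest x,y 0.0023501673914467247 -0.00048705782029851406
S ctr [ 0.4823 -0.2645]
   [ 0.4339 -0.2555] len 0.0879 ang 21.1
   [ 0.5159 -0.2239] len 0.0526 ang -76.8
   [ 0.5279 -0.2751] len 0.0813 ang -159.7
   [ 0.4517 -0.3034] len 0.051 ang 110.3
```

```bash
python3 - <<'E'
from h import *
delta([.478,-.262,.22],-69)
E
```

```text
t 13.45 pos [5.157e-01 5.000e-04 2.564e-01] w 0.0852 F [-0.2  0.9 -1.2] q7 0.08 q [-0.01  0.3  -0.09  2.04  0.04  0.8   0.08]
shift mm [-248.9  -91.4   36.7] turn deg [-0.26  0.16 81.03]
```

>>> {"method": "servo_tool", "body": {
  "moves": [
    [[-45,-16,0,0,0,0,1],[-45,-16,6,0,0,0,1],[-45,-16,8,0,0,0,1],[-45,-16,8,0,0,0,1],[-45,-16,8,0,0,0,1],[-22,-8,5,0,0,0,1]]
  ]
}}

```text
time: 14.05
position: [0.4801, -0.2604, 0.2123]
eef_rot: [0.623, 0.782, -0.002, -0.007]
ft_force: [-0.0, 0.4, 0.7]
gripper_width: 0.0853
```

>>> {"method": "servo_tool", "body": {
  "moves": [
    [[0,0,0,0,0,8.5,1],[0,0,0,0,0,8.5,1],[0,0,0,0,0,8.5,1],[0,0,0,0,0,8.5,1],[0,0,0,0,0,8.5,1],[0,0,0,0,0,8.5,1],[0,0,0,0,0,8.5,1],[0,0,0,0,0,8.5,1]]
  ]
}}

```text
time: 14.85
position: [0.4662, -0.2648, 0.1945]
eef_rot: [0.956, 0.294, -0.019, -0.012]
ft_force: [-0.3, 0.9, -0.2]
gripper_width: 0.0856
```

```bash
python3 - <<'E'
from h import *
delta([.478,-.262,.22],-69)
E
```

```text
t 14.85 pos [ 0.4662 -0.2648  0.1945] w 0.0856 F [-0.3  0.9 -0.2] q7 -0.36 q [ 0.2   0.44  0.31  2.05 -0.18  0.73 -0.36]
shift mm [ 10.6   3.5 -25.9] turn deg [-1.79  1.84 13.19]
```

>>> {"method": "servo_tool", "body": {
  "moves": [
    [[10,3,-15,-1,1,6.8,1],[4,0,-12,-0.8,0.8,6.4,1],[0,0,0,0,0,0,1],[0,0,0,0,0,0,1]]
  ]
}}

```text
time: 15.25
position: [0.476, -0.2578, 0.2137]
eef_rot: [0.984, 0.178, -0.007, -0.002]
ft_force: [-0.0, -0.3, 0.3]
gripper_width: 0.0853
```

```bash
python3 - <<'E'
from h import *
delta([.478,-.262,.22],-69)
c=snap('wrist','wrist6')
i=c['color'][:,:,::-1]; i=np.clip((i/255.)**0.6*255,0,255).astype(np.uint8); cv2.imwrite('pics/w6.png',i)
E
```

```text
t 15.25 pos [ 0.476  -0.2578  0.2137] w 0.0853 F [-0.  -0.3  0.3] q7 -0.58 q [ 0.12  0.41  0.38  2.04 -0.21  0.74 -0.58]
shift mm [ 0.3  4.6 -6.4] turn deg [-0.42  0.77 -0.5 ]
```

View pics/w6.png

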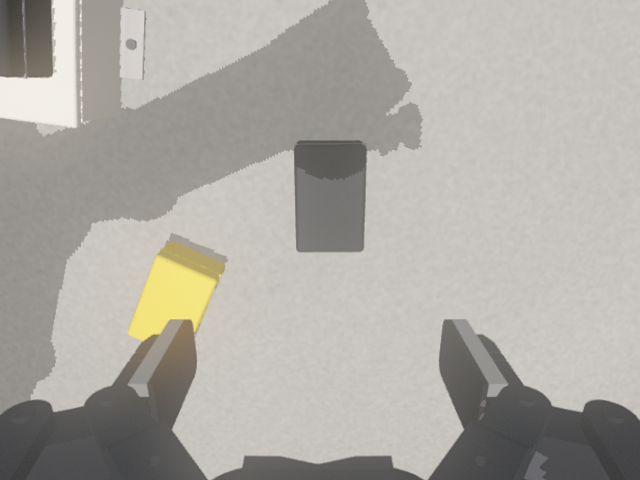

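```bash
python3 - <<'E'
from h import *
c=load('wrist6')
P=plane(c,[(294,144.5),(366,144.5),(364,251),(296,251)],.038);rect('S',P)
delta([*P.mean(0)[:2],.08],-68.9)
E
```

```text
S ctr [ 0.4813 -0.265 ]
   [ 0.511  -0.2256] len 0.0524 ang -69.5
   [ 0.5294 -0.2747] len 0.0832 ang -158.5
   [ 0.4519 -0.3051] len 0.0538 ang 110.6
   [ 0.433  -0.2548] len 0.0833 ang 20.5
t 15.3 pos [ 0.4759 -0.2578  0.2136] w 0.0855 F [-0.5  0.4 -0.3] q7 -0.58 q [ 0.13  0.41  0.38  2.04 -0.21  0.74 -0.58]
shift mm [  4.4   9.8 133.5] turn deg [-0.44  0.78 -0.62]
```

>>> {"method": "servo_tool", "body": {
  "moves": [
    [[4,9,25,-0.4,0.7,-0.5,1],[0,0,35,0,0,0,1],[0,0,35,0,0,0,1],[0,0,30,0,0,0,1],[0,0,0,0,0,0,1]]
  ]
}}

```text
time: 15.8
position: [0.4818, -0.2657, 0.0818]
eef_rot: [0.983, 0.186, -0.001, -0.001]
ft_force: [-0.8, 0.5, -0.4]
gripper_width: 0.085
```

```bash
python3 - <<'E'
from h import *
delta([.481,-.265,.003],-69)
E
```

```text
t 15.8 pos [ 0.4818 -0.2657  0.0818] w 0.085 F [-0.8  0.5 -0.4] q7 -0.45 q [ 0.24  0.61  0.25  2.11 -0.33  0.46 -0.45]
shift mm [-0.3 -0.8 78.8] turn deg [-0.12  0.12  0.42]
```

>>> {"method": "servo_tool", "body": {
  "moves": [
    [[0,-1,20,0,0,0.4,1],[0,0,20,0,0,0,1],[0,0,18,0,0,0,1],[0,0,0,0,0,0,1]]
  ]
}}

```text
time: 16.2
position: [0.4818, -0.2665, 0.0237]
eef_rot: [0.983, 0.183, -0.001, -0.001]
ft_force: [0.1, 0.2, 0.4]
gripper_width: 0.0853
```

```bash
python3 - <<'E'
from h import *
delta([.481,-.265,.003],-69)
E
```

```text
t 16.2 pos [ 0.4818 -0.2665  0.0237] w 0.0853 F [0.1 0.2 0.4] q7 -0.41 q [ 0.29  0.71  0.19  2.12 -0.38  0.34 -0.41]
shift mm [-0.1 -1.6 20.7] turn deg [-0.1   0.07  0.13]
```

>>> {"method": "servo_tool", "body": {
  "moves": [
    [[0,-1,10,0,0,0,1],[0,0,8,0,0,0,1],[0,0,3,0,0,0,1],[0,0,0,0,0,0,-1],[0,0,0,0,0,0,-1],[0,0,0,0,0,0,-1],[0,0,0,0,0,0,-1],[0,0,0,0,0,0,-1]]
  ]
}}

```text
time: 17.0
position: [0.4837, -0.2669, 0.0055]
eef_rot: [0.983, 0.184, 0.002, 0.001]
ft_force: [-0.3, -0.3, -1.9]
gripper_width: 0.0531
```

```bash
python3 - <<'E'
from h import *
delta([.481,-.265,.003],-69)
E
```

```text
t 17.0 pos [ 0.4837 -0.2669  0.0055] w 0.0531 F [-0.3 -0.3 -1.9] q7 -0.4 q [ 0.3   0.74  0.16  2.13 -0.39  0.3  -0.4 ]
shift mm [-1.8 -2.8  2.5] turn deg [ 0.15 -0.18  0.2 ]
```

>>> {"method": "servo_tool", "body": {
  "moves": [
    [[0,0,-20,0,0,0,-1],[0,0,-45,0,0,0,-1],[0,0,-45,0,0,0,-1],[0,0,-45,0,0,0,-1],[0,0,-45,0,0,0,-1],[0,0,-20,0,0,0,-1],[0,0,0,0,0,0,-1]]
  ]
}}

```text
time: 17.7
position: [0.4812, -0.2657, 0.2312]
eef_rot: [0.983, 0.184, -0.001, -0.001]
ft_force: [0.3, -0.4, -2.0]
gripper_width: 0.0532
```

```bash
python3 - <<'E'
from h import *
delta([.52,-.0005,.2],12)
c=snap('wrist','wrist7')
i=c['color'][:,:,::-1]; i=np.clip((i/255.)**0.6*255,0,255).astype(np.uint8); cv2.imwrite('pics/w7.png',i)
E
```

```text
t 17.7 pos [ 0.4812 -0.2657  0.2312] w 0.0532 F [ 0.3 -0.4 -2. ] q7 -0.55 q [ 0.12  0.4   0.4   2.02 -0.22  0.77 -0.55]
shift mm [ 132.1 -233.2   31.7] turn deg [-1.500e-01 -7.000e-02 -8.081e+01]
```

View pics/w7.png

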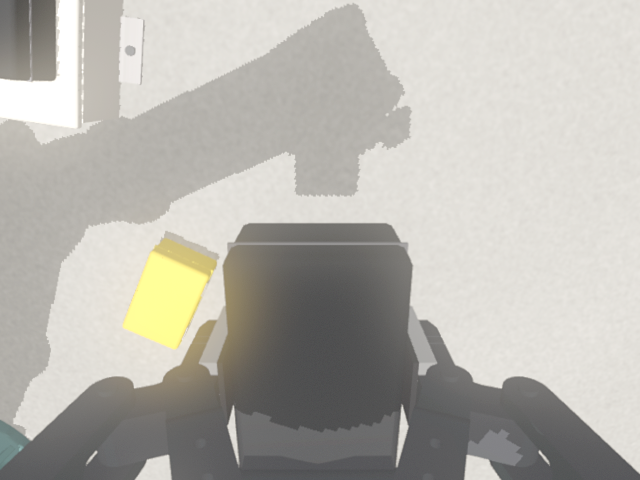

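```bash
python3 - <<'E'
from h import *
w=load('wrist7'); p=w['st']['position']; T=R.from_quat(w['st']['eef_rot'])
P=plane(w,[(223,262),(412,262),(317,247)],p[2]-.005+.038); print((T.inv().apply(P-p)*1000).round(1))
E
```

```text
[[ 38.9 -25.6 -33. ]
 [ 38.9  26.4 -33.1]
 [ 43.3   0.3 -33. ]]
```

>>> {"method": "servo_tool", "body": {
  "moves": [
    [[0,0,0,0,0,-8.5,-1],[0,0,0,0,0,-8.5,-1],[0,0,0,0,0,-8.5,-1],[0,0,0,0,0,-8.5,-1],[0,0,0,0,0,-8.5,-1],[0,0,0,0,0,-8.5,-1],[0,0,0,0,0,-8.5,-1],[0,0,0,0,0,-8.5,-1]]
  ]
}}

```text
time: 18.55
position: [0.469, -0.2578, 0.2109]
eef_rot: [0.706, 0.708, -0.006, -0.018]
ft_force: [0.4, 0.7, -1.7]
gripper_width: 0.0532
```

```bash
python3 - <<'E'
from h import *
delta([.52,-.0005,.2],12)
E
```

```text
t 18.55 pos [ 0.469  -0.2578  0.2109] w 0.0532 F [ 0.4  0.7 -1.7] q7 0.47 q [ 0.36  0.4   0.07  2.03 -0.05  0.75  0.47]
shift mm [256.9  52.3  13.9] turn deg [ -1.82  -1.24 -11.8 ]
```

>>> {"method": "servo_tool", "body": {
  "moves": [
    [[40,8,-3,-1,-0.6,-6,-1],[45,5,-3,-0.8,-0.6,-5,-1],[45,0,0,0,0,0,-1],[45,0,0,0,0,0,-1],[45,0,0,0,0,0,-1],[20,0,0,0,0,0,-1],[0,0,0,0,0,0,-1]]
  ]
}}

```text
time: 19.25
position: [0.4348, -0.0136, 0.2029]
eef_rot: [0.633, 0.774, -0.006, -0.012]
ft_force: [-0.1, 0.2, -1.9]
gripper_width: 0.0529
```

```bash
python3 - <<'E'
from h import *
delta([.5204,-.0018,.15],12)
E
```

```text
t 19.25 pos [ 0.4348 -0.0136  0.2029] w 0.0529 F [-0.1  0.2 -1.9] q7 0.12 q [-0.04  0.29 -0.04  2.25  0.01  0.63  0.12]
shift mm [-6.1 87.5 50.7] turn deg [-1.41 -0.6  -0.48]
```

>>> {"method": "servo_tool", "body": {
  "moves": [
    [[-3,40,5,-1.2,-0.5,-0.4,-1],[-3,35,10,0,0,0,-1],[0,10,15,0,0,0,-1],[0,0,10,0,0,0,-1],[0,0,0,0,0,0,-1]]
  ]
}}

```text
time: 19.75
position: [0.5145, -0.0057, 0.1519]
eef_rot: [0.63, 0.776, -0.006, -0.007]
ft_force: [0.2, 0.3, -1.4]
gripper_width: 0.0534
```

```bash
python3 - <<'E'
from h import *
delta([.5204,-.0018,.118],12)
E
```

```text
t 19.75 pos [ 0.5145 -0.0057  0.1519] w 0.0534 F [ 0.2  0.3 -1.4] q7 0.11 q [-0.05  0.45 -0.03  2.13  0.02  0.58  0.11]
shift mm [ 2.5  7.2 33.8] turn deg [-1.08 -0.19 -0.18]
```

>>> {"method": "servo_tool", "body": {
  "moves": [
    [[2,6,8,-1,-0.2,-0.2,-1],[0,1,8,0,0,0,-1],[0,0,4,0,0,0,-1],[0,0,0,0,0,0,-1]]
  ]
}}

```text
time: 20.15
position: [0.5158, -0.0059, 0.1296]
eef_rot: [0.631, 0.776, -0.004, -0.003]
ft_force: [0.4, 1.3, -2.0]
gripper_width: 0.0532
```

```bash
python3 - <<'E'
from h import *
delta([.5204,-.0018,.118],12)
E
```

```text
t 20.15 pos [ 0.5158 -0.0059  0.1296] w 0.0532 F [ 0.4  1.3 -2. ] q7 0.1 q [-0.06  0.49 -0.03  2.15  0.03  0.51  0.1 ]
shift mm [ 3.1  5.4 11.5] turn deg [-0.51  0.02 -0.23]
```

>>> {"method": "servo_tool", "body": {
  "moves": [
    [[3,6,1,-0.5,0,-0.2,-1],[1,2,1,0,0,0,-1],[0,0,0,0,0,0,-1]]
  ]
}}

```text
time: 20.45
position: [0.5233, -0.0004, 0.1282]
eef_rot: [0.63, 0.777, 0.0, 0.001]
ft_force: [0.0, 0.3, -1.6]
gripper_width: 0.0534
```

```bash
python3 - <<'E'
from h import *
delta([.5204,-.0018,.118],12)
E
```

```text
t 20.45 pos [ 5.233e-01 -4.000e-04  1.282e-01] w 0.0534 F [ 0.   0.3 -1.6] q7 0.09 q [-0.07  0.49 -0.03  2.14  0.03  0.5   0.09]
shift mm [-0.8 -3.2 10.2] turn deg [ 0.08  0.03 -0.05]
```

>>> {"method": "servo_tool", "body": {
  "moves": [
    [[-1,-3,3,0,0,0,-1],[0,-1,3,0,0,0,-1],[0,0,0,0,0,0,-1]]
  ]
}}

```text
time: 20.75
position: [0.5198, -0.0021, 0.1223]
eef_rot: [0.629, 0.777, 0.001, 0.001]
ft_force: [0.1, -0.3, -1.5]
gripper_width: 0.0533
```

```bash
python3 - <<'E'
from h import *
delta([.5204,-.0018,.118],12)
E
```

```text
t 20.75 pos [ 0.5198 -0.0021  0.1223] w 0.0533 F [ 0.1 -0.3 -1.5] q7 0.1 q [-0.06  0.5  -0.03  2.15  0.03  0.49  0.1 ]
shift mm [0.2 0.7 4.3] turn deg [ 0.15  0.04 -0.02]
```

Aligned; I'll lower in small steps and watch the force.

>>> {"method": "servo_tool", "body": {
  "moves": [
    [[0,0,2,0,0,0,-1],[0,0,1.5,0,0,0,-1]]
  ]
}}

```text
time: 20.95
position: [0.5197, -0.0022, 0.1187]
eef_rot: [0.63, 0.777, 0.001, 0.001]
ft_force: [-0.1, 0.5, -2.7]
gripper_width: 0.0531
```

>>> {"method": "servo_tool", "body": {
  "moves": [
    [[0,0,1.5,0,0,0,-1]]
  ]
}}

```text
time: 21.05
position: [0.5198, -0.0023, 0.1178]
eef_rot: [0.63, 0.777, 0.001, 0.001]
ft_force: [-3.7, -0.3, 20.2]
gripper_width: 0.053
```

>>> {"method": "servo_tool", "body": {
  "moves": [
    [[0,0,1.5,0,0,0,-1]]
  ]
}}

```text
time: 21.15
position: [0.5198, -0.0023, 0.1178]
eef_rot: [0.63, 0.777, 0.0, 0.001]
ft_force: [-5.1, -0.9, 20.8]
gripper_width: 0.0531
```

Contact made (20 N). Relax and release.

>>> {"method": "servo_tool", "body": {
  "moves": [
    [[0,0,0,0,0,0,-1],[0,0,0,0,0,0,0.6],[0,0,0,0,0,0,1],[0,0,0,0,0,0,1],[0,0,0,0,0,0,1]]
  ]
}}

```text
time: 21.65
position: [0.5213, -0.0022, 0.1188]
eef_rot: [0.63, 0.777, 0.002, 0.002]
ft_force: [0.4, 1.0, 0.6]
gripper_width: 0.0856
```

>>> {"method": "servo_tool", "body": {
  "moves": [
    [[0,0,-20,0,0,0,1],[0,0,-30,0,0,0,1],[0,0,-45,0,0,0,1],[0,0,-40,0,0,0,1],[0,0,0,0,0,0,1],[0,0,0,0,0,0,1]]
  ]
}}

```text
time: 22.25
position: [0.5199, -0.0022, 0.2568]
eef_rot: [0.63, 0.777, 0.0, 0.0]
ft_force: [-0.3, -0.5, -1.4]
gripper_width: 0.0853
```

```bash
python3 - <<'E'
from h import *
delta([.52,0,.27],12)
c=snap('wrist','wrist8'); a=snap('scene','scene8');b=snap('side','side8')
i=c['color'][:,:,::-1]; i=np.clip((i/255.)**0.6*255,0,255).astype(np.uint8); cv2.imwrite('pics/w8.png',i)
i=c['color'][70:330,210:420,::-1]; i=np.clip((i/255.)**0.5*255,0,255).astype(np.uint8); i=cv2.resize(i,None,fx=2.2,fy=2.2,interpolation=cv2.INTER_CUBIC);cv2.imwrite('pics/w8c.png',i)
def crop(c,x,y,w,h,s):
    i=c['color'][y:y+h,x:x+w,::-1]; i=np.clip((i/255.)**0.6*255,0,255).astype(np.uint8); return cv2.resize(i,(w*s,h*s),interpolation=cv2.INTER_CUBIC)
cv2.imwrite('pics/chest8.png',np.hstack([crop(a,250,140,100,140,4),crop(b,280,140,100,140,4)]))
E
```

```text
t 22.25 pos [ 0.5199 -0.0022  0.2568] w 0.0853 F [-0.3 -0.5 -1.4] q7 0.11 q [-0.06  0.3  -0.03  2.04  0.01  0.8   0.11]
shift mm [  2.1   0.5 -13.2] turn deg [ 0.02  0.03 -0.05]
```

View pics/w8c.png

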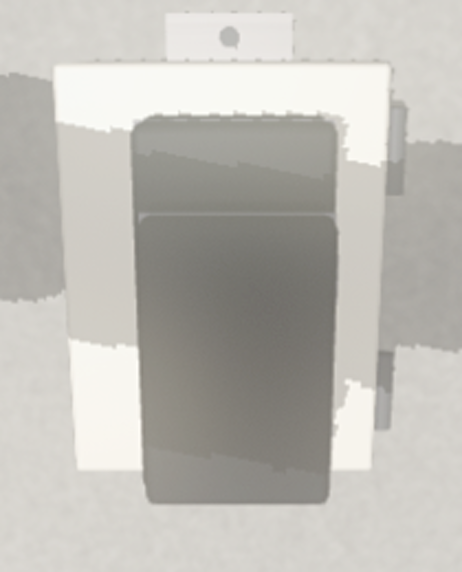

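View pics/chest8.png

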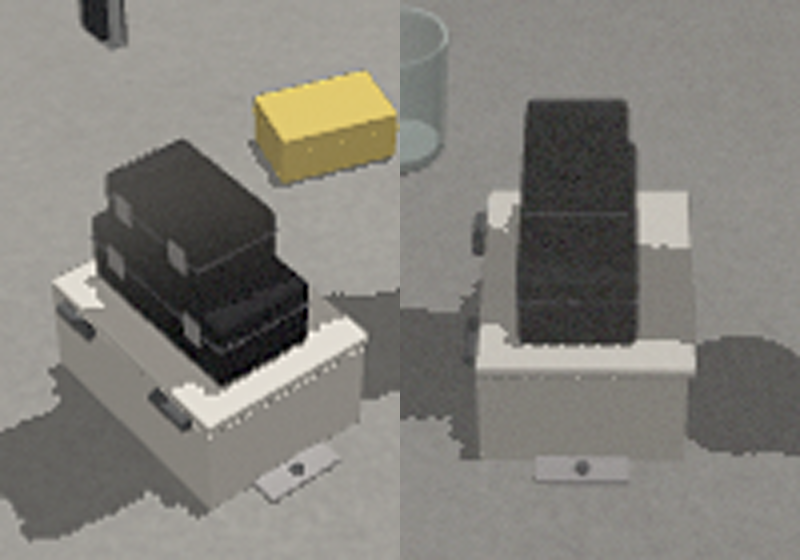

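View pics/scene8.png

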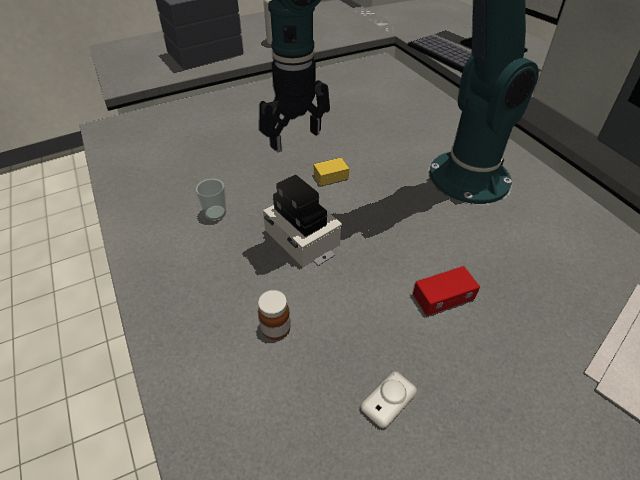

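```bash
python3 - <<'E'
from h import *
c=load('wrist8')
f=lambda L,s,ox,oy:[(x/s+ox,y/s+oy) for x,y in L]
A=plane(c,f([(53,65),(390,65),(372,469),(77,469)],2.2,210,70),.068); rect('lid',A)
S=plane(c,f([(138,214),(338,214),(329,503),(147,503)],2.2,210,70),.151); rect('S',S)
B=plane(c,f([(131,121),(337,121)],2.2,210,70),.113); 
a=np.radians(12); cx=np.array([np.cos(a),np.sin(a)]); cy=np.array([-cx[1],cx[0]])
lt=A.mean(0)[:2]+.002*cx; L=B.mean(0)[:2]-.06*cy
for n,p,q in (('L-lid',L,lt),('S-L',S.mean(0)[:2],L)): d=p-q; print(n,'mm chest x,y',d@cx*1e3,d@cy*1e3)
s=load('scene8'); d=load('side8')
L=f([(222,385),(308,310)],4,250,140); print(plane(s,L,.068))
E
```

```text
lid ctr [ 0.5159 -0.0008]
   [0.445  0.0601] len 0.1131 ang 11.9
   [0.5557 0.0834] len 0.1483 ang -77.9
   [ 0.5868 -0.0617] len 0.1133 ang -168.1
   [ 0.476  -0.0851] len 0.1484 ang 102.0
S ctr [ 0.5219 -0.0039]
   [0.4874 0.0319] len 0.0526 ang 11.9
   [0.5389 0.0428] len 0.0844 ang -77.9
   [ 0.5566 -0.0397] len 0.053 ang -168.1
   [ 0.5047 -0.0507] len 0.0844 ang 101.8
L-lid mm chest x,y 2.204453381607128 -0.986931903525143
S-L mm chest x,y 1.0605363267637933 -3.289712216214734
[[0.53409733 0.0611026  0.068     ]
 [0.46482114 0.02996378 0.068     ]]
```

```bash
python3 -c "
from h import *
print(ctrl.sign_off())"
```

```text
the job is handed in; nothing more can be done
None
```

I shut the lid, stacked the larger case on it and the smaller case on that, let go of both and handed the job in at about 22 s. I got no verdict back.

My last checks, from the wrist camera after I let go:

| Check | Offset from centre | Limit | Angle off |
|---|---|---|---|
| Larger case on the lid | about 2.4 mm | 10 mm | under 0.5° when set down |
| Smaller case on the larger | about 3.5 mm | 10 mm | under 0.5° |

- **Lid:** it looked flush in both fixed cameras. I did not measure its angle.
- **Robot:** it was clear of everything, about 10 cm above the stack with the gripper open.
- **Bystanders:** the jar, beaker, mouse and both look-alike cases appear unmoved in the scene picture.
- **Set-down force:** I pressed the larger case down with about 44 N at the wrist before letting go, more than I meant to. The smaller case saw about 21 N. Both are under the 120 N wrist limit.
- **Camera disagreement:** the views put the lid's centre up to about 4 mm apart, so those offsets carry a similar uncertainty. They would still be within the limit.

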